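# Load stained dishes into the dark changer with its index lever

### The job

Turn the shutter of the dish changer open, load every 35 mm stained dish standing on the bench into it, one at a time through the loading bay, and after each dish swing the index lever all the way to its stop and let it spring back, so that the dish is carried under the dark hood. Turn the shutter fully closed again at the end. Grip the dishes lightly, keep them level, swing the lever without ramming it, never push the turntable round by hand, and leave the other things on the bench where they are.

Things in the scene. Friction and masses are not known exactly. Their poses are not given: they have to be found in the camera images.
- changer: Dish changer, round white housing 212 mm wide, fixed. Origin on its vertical axis at bench height, z up, loading bay towards its -x, lever on its +y side. Inside, a turntable with six empty pockets, 60 degrees apart, 62 mm from the axis. The hood (104 mm radius, top at 57 mm) covers all but the bay, a sector 46 degrees either side of -x; black sensor head on it at x +68 mm, 52 mm wide, top at 117.
- bay (a point): Centre of the pocket floor in the loading bay, fixed to the changer: 62 mm before its axis, 34 mm above the bench, axes as the changer's. With the shutter open the bay is open above and in front, one pocket in reach. Pocket: rim of 41 mm inner and 47 mm outer diameter, 5 mm above the floor. A pocket stands here at the start and after every full lever stroke.
- turntable (a joint): Turntable angle, rad: 0 at the start, grows 1.047 (60 degrees, clockwise from above) with each full stroke of the index lever, so that a dish in the bay goes under the hood. A ratchet drives it in the forward stroke only; friction of 0.09 Nm holds it otherwise.
- index_lever (a joint): Index lever about the changer's axis, rad: 0 at rest, grows clockwise from above, firm stop at 1.152. The first 0.1 is play, then the turntable goes with it; only a stroke to the stop brings the next pocket fully to the bay. A damped spring (2 to 4 N at the grip, more if moved fast) brings it back in about 1 s once let go. Do not push harder than 25 N.
- lever_grip (a point): Middle of the lever's black upright grip, moves with it: round post, 15 mm diameter, 24 to 62 mm above the bench (this point at 44 mm), 130 mm from the changer's axis, on a flat steel arm. Seen from above it stands 135 degrees anticlockwise from the changer's +x at rest (left front), 69 degrees at the stop.
- shutter (a joint): Rotary shutter over the loading bay: 0 closed (firm stop), up to 0.4 rad ajar at the start, grows anticlockwise from above (its knob goes from the front to the changer's right, -y), fully open at 1.64 rad, where it stays. Friction 0.07 Nm, about 1 N at the knob.
- shutter_knob (a point): Middle of the black upright knob on the shutter, moves with it: round post, 13 mm diameter, 60 to 84 mm above the bench (this point at 72 mm), 80 mm from the changer's axis, straight in front of it (changer's -x) when closed.
- dish_1: Stained culture dish with lid, to be loaded: amber disc 35 mm across and 11 mm high, 14 g, flat on the bench; origin at the centre of its underside, z up. Lid rim at 4 to 11 mm height, base 32 mm across below it. Grip it across the lid, with no more than about 30 N a finger. Two to four of the four dishes are present, the others have no pose.
- dish_2: Stained culture dish with lid, to be loaded: amber disc 35 mm across and 11 mm high, 14 g, flat on the bench; origin at the centre of its underside, z up. Lid rim at 4 to 11 mm height, base 32 mm across below it. Grip it across the lid, with no more than about 30 N a finger. Two to four of the four dishes are present, the others have no pose.
- dish_3: Stained culture dish with lid, to be loaded: amber disc 35 mm across and 11 mm high, 14 g, flat on the bench; origin at the centre of its underside, z up. Lid rim at 4 to 11 mm height, base 32 mm across below it. Grip it across the lid, with no more than about 30 N a finger. Two to four of the four dishes are present, the others have no pose.
- dish_4: Stained culture dish with lid, to be loaded: amber disc 35 mm across and 11 mm high, 14 g, flat on the bench; origin at the centre of its underside, z up. Lid rim at 4 to 11 mm height, base 32 mm across below it. Grip it across the lid, with no more than about 30 N a finger. Two to four of the four dishes are present, the others have no pose.
- microscope: Large fixed microscope to the right of the changer, an obstacle taller than 0.35 m: it and its black mat fill x 0.47 to 0.93, y -0.45 to -0.05 of the bench. Keep the arm and gripper out of it: pass in front of it (x below 0.45) when coming from the right.
- timer: White bench timer, 66 x 66 x 18 mm, bystander, origin at the centre of its underside.
- tweezers: Steel tweezers, 13 x 126 x 8 mm, bystander, origin at the centre of the underside.
- marker_red: Marker pen, 13 x 127 x 14 mm, bystander, origin at the centre of the underside.

How it is judged (in metres and radians):
On the way, in this order (a step that is already met when the one before it is completed fails the run):
1. the shutter is turned open (value of joint shutter above 1.5 rad), for 0.1 s.
2. with a dish in the turntable, the index lever is swung to its stop (value of joint index_lever above 1.11 rad and ((horizontal distance between dish_1 and changer between 0.053 and 0.071 m and z of dish_1 in the frame of changer below 0.038 m) or (horizontal distance between dish_2 and changer between 0.053 and 0.071 m and z of dish_2 in the frame of changer below 0.038 m) or (horizontal distance between dish_3 and changer between 0.053 and 0.071 m and z of dish_3 in the frame of changer below 0.038 m) or (horizontal distance between dish_4 and changer between 0.053 and 0.071 m and z of dish_4 in the frame of changer below 0.038 m))), for 0.02 s.
3. the lever is let go and springs back, the turntable one place on (value of joint index_lever below 0.06 rad and value of joint turntable above 0.947198 rad), for 0.1 s.
At the end, for the whole second after the job is handed in: Every dish present lies flat (0.1 rad) in a turntable pocket (53 to 71 mm from the axis, on its floor within 6 mm) under the hood, none in the bay (x above -45 mm in the changer's frame); turntable at a full step within 0.1 rad, lever and shutter back at 0 (below 0.06 rad) (horizontal distance between dish_1 and changer between 0.053 and 0.071 m and x of each of dish_1, dish_2, dish_3, dish_4 in the frame of changer above -0.045 m and z of dish_1 in the frame of changer between 0.031 and 0.04 m and angle between each of dish_1, dish_2, dish_3, dish_4's own z axis and vertical below 0.1 rad and horizontal distance between dish_2 and changer between 0.053 and 0.071 m and z of dish_2 in the frame of changer between 0.031 and 0.04 m and horizontal distance between dish_3 and changer between 0.053 and 0.071 m and z of dish_3 in the frame of changer between 0.031 and 0.04 m and horizontal distance between dish_4 and changer between 0.053 and 0.071 m and z of dish_4 in the frame of changer between 0.031 and 0.04 m and (value of joint turntable between 1.9944 and 2.1944 rad or value of joint turntable between 3.04159 and 3.24159 rad or value of joint turntable between 4.08879 and 4.28879 rad or value of joint turntable between 5.13599 and 5.33599 rad) and value of joint each of index_lever, shutter below 0.06 rad); the robot touches nothing.
It fails at once if a dish is squeezed too hard (over 70 N, both fingers together) (contact force between the fingers and dish_1 above 70 N or contact force between the fingers and dish_2 above 70 N or contact force between the fingers and dish_3 above 70 N or contact force between the fingers and dish_4 above 70 N).
It fails at once if a dish is tipped by more than 45 degrees (angle between any of dish_1, dish_2, dish_3, dish_4's own z axis and vertical above 0.79 rad).
It fails at once if the lever is rammed (contact force between any of the fingers, the arm and index_lever above 30 N).
It fails at once if the fingers push the turntable round while its lever is at rest (contact force between the fingers and turntable above 1 N and value of joint index_lever below 0.05 rad and (value of joint turntable between 0.3 and 0.747198 rad or value of joint turntable between 1.3472 and 1.7944 rad or value of joint turntable between 2.3944 and 2.84159 rad or value of joint turntable between 3.44159 and 3.88879 rad or value of joint turntable between 4.48879 and 4.93599 rad)).
It fails at once if the timer, tweezers or marker is moved by more than 40 mm (distance of any of timer, tweezers, marker_red from where it was at the start of the episode above 0.04 m).
Of dish_1, dish_2, dish_3, dish_4 only 2 to 4 are there at a start; the rules pass over those that are not, and their reading is None.
At some moment in a run one of dish_1, dish_2, dish_3, dish_4 may be knocked a few centimetres aside while the robot is not near it.
It also fails if it takes over 210 s, if anything falls off the work surface, if the arm or the gripper's body presses on something with over 40 N, if the wrist force passes 120 N, or if a joint passes its speed limit or range.

### The arm

A 6-joint arm with a two-finger parallel gripper is mounted at the origin on a cart in front of the work surface, level with it; the furniture and walls round the work are solid. World frame = base frame: x ahead of the robot, y to its left, z up, the work surface at z = 0. Lengths are in m, angles in degrees, forces in N, time in s.
With the tool pointing down it reaches from about 0.325 to 0.775 m from the base axis. Payload 5.5 kg.
Tool frame: the origin (TCP) lies at the centre of the arm's flange, where the gripper is bolted on; the fingertips stand 182 mm ahead of it and the grasp point (between the pads) lies 163 mm ahead of it; z points along the fingers, y is the line along which they close (so a half turn about z gives the same grasp; the last joint's range is limited). The gripper opens to 88 mm and grips with 3 to 60 N. Pads are 20 mm wide; open, the fingers measure 115 mm over their backs; the gripper's body (75 mm by 178 mm) begins 61 mm behind the grasp point.
Start: joints at [65.162, 5.22, 70.514, -0, 104.267, -3.249], TCP at [0.221, 0.558, 0.405] pointing down, gripper open.
Joint ranges: [-164.24, 164.24], [-49.07, 125.15], [9.68, 141.18], [-86.29, 266.29], [3.28, 154.24], [-151.56, 151.56]. Speed limits (degrees/s): [147.25, 147.25, 172.46, 180, 180, 180].

### API

Orientations are given as [roll, pitch, yaw] about the fixed x, y, z axes, in that order (R = Rz(yaw) Ry(pitch) Rx(roll)).
In Python, from station import r gives the robot as it stands. The module is installed in compiled form; this text tells all that it offers. Calls block until the motion is done:
- r.reach(position, orientation): joint-space move of the TCP to a pose.
- r.servo_line(position, rotation=None, speed=0.15): straight line of the TCP; rotation=None keeps the orientation; speed is the mean speed in m/s.
- r.move_joints(angles): joint-space move.
- r.let_go() and r.grab(squeeze=None): open the fingers fully, or close them until they stop; squeeze is the grip in N (None keeps the last).
- r.wait(seconds).
- r.inverse_kinematics(position, orientation): joint angles nearest the present ones, or None.
- r.sense(): the state.
- r.snapshot(name): name is "scene" or "top" or "wrist"; returns a dict with "frame" (384x512x3 uint8, red, green, blue), "fx", "fy", "cx", "cy" (pixels), "R" (3x3) and "t" (3): a world point X has camera coordinates R X + t. Camera axes: x right, y down, z forward; pixel columns grow to the right and rows downward; lengths in m; the calibration is good to about 2 mm. A picture is of the moment at which its call begins. There is no depth.
A pose or a line that the arm cannot do raises r.IKError and nothing moves.
- r.hand_in(): hands the job in; it is judged then, once.
The state is a dict: "clock": time; "joints": joint angles; "joint_vel": joint speeds; "joint_torque": joint torques, N m; "tcp_pos": TCP position; "orientation": TCP orientation; "contact_force": force on the tool from outside, world axes, zero at the start; "torque": the same for the moment, N m; "opening": finger opening in m; "gripper_force": force on a finger pad.
Only numpy, scipy, OpenCV 4.12 (cv2) and the standard library are available. Lean on these libraries where they do the work, as an engineer would, in place of code of your own. Each camera call takes 0.05 s, during which the arm holds its last target. There are 200 camera calls.

## Working session

There is one attempt and no reset: what is moved stays moved. The work goes in short steps, each a Python script; the robot and the scene stay as the last script left them, time stands still between calls to the robot, and variables do not carry over. Pictures are saved under pics/ and viewed, at most 14 in all, crops included, and the job is handed in when it is done.

```bash
mkdir -p pics
cat > h.py <<'E'
import numpy as np, cv2
from station import r
def snap(cam,name=None):
    s=r.snapshot(cam)
    if name: cv2.imwrite('pics/%s.png'%name,cv2.cvtColor(s['frame'],cv2.COLOR_RGB2BGR))
    return s
def ray(s,u,v,z):
    R=np.array(s['R']);t=np.array(s['t']);c=-R.T@t
    d=R.T@np.array([(u-s['cx'])/s['fx'],(v-s['cy'])/s['fy'],1])
    return c+d*(z-c[2])/d[2]
def proj(s,X):
    p=np.array(s['R'])@np.array(X)+np.array(s['t'])
    return s['fx']*p[0]/p[2]+s['cx'],s['fy']*p[1]/p[2]+s['cy']
E
python3 - <<'E'
from h import *
import pickle
for c in('top','scene'):
    s=snap(c); pickle.dump(s,open(c+'.pkl','wb'))
    im=cv2.cvtColor(s['frame'],cv2.COLOR_RGB2BGR)
    cv2.imwrite('pics/%s0.png'%c,cv2.resize(im,(800,600),interpolation=cv2.INTER_CUBIC))
    print(c,s['fx'],s['cx'],s['cy'],-np.array(s['R']).T@np.array(s['t']),np.array(s['R'])[2])
print(r.sense())
E
```

```text
top 407.3265493827269 251.3272699859636 195.8194104592759 [0.50843427 0.13455874 1.17855916] [ 0.06341491  0.01496926 -0.99787498]
scene 481.9101203080085 255.39654367751245 195.29762114821224 [-0.44530987 -0.66733923  0.96837264] [ 0.64349932  0.51729118 -0.56419718]
{'clock': 0.1, 'joints': array([ 6.51620193e+01,  5.26043214e+00,  7.05735543e+01,  9.68296396e-04,
        1.04267956e+02, -3.24825534e+00]), 'joint_vel': array([-0.06576173, -0.14027071, -0.14395144,  0.02768463,  0.06157506,
        0.03470695]), 'joint_torque': array([ 2.15997694e-03, -4.47861171e+01, -4.07565522e+01,  7.00238021e-02,
        2.85442726e-02, -9.75154558e-05]), 'tcp_pos': array([0.22079433, 0.55796057, 0.40361661]), 'orientation': array([-1.79898274e+02, -6.71367238e-03,  1.58410507e+02]), 'contact_force': array([ 0.14108849, -0.23792628,  0.31083814]), 'torque': array([0.00627757, 0.0115574 , 0.01750659]), 'gripper_force': 0.0, 'opening': 0.08774376384399055}
```

View pics/top0.png

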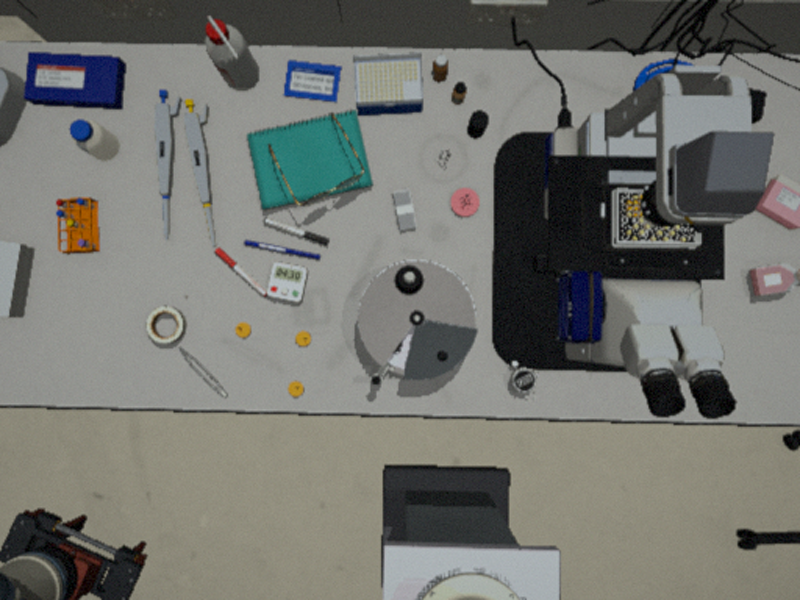

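View pics/scene0.png

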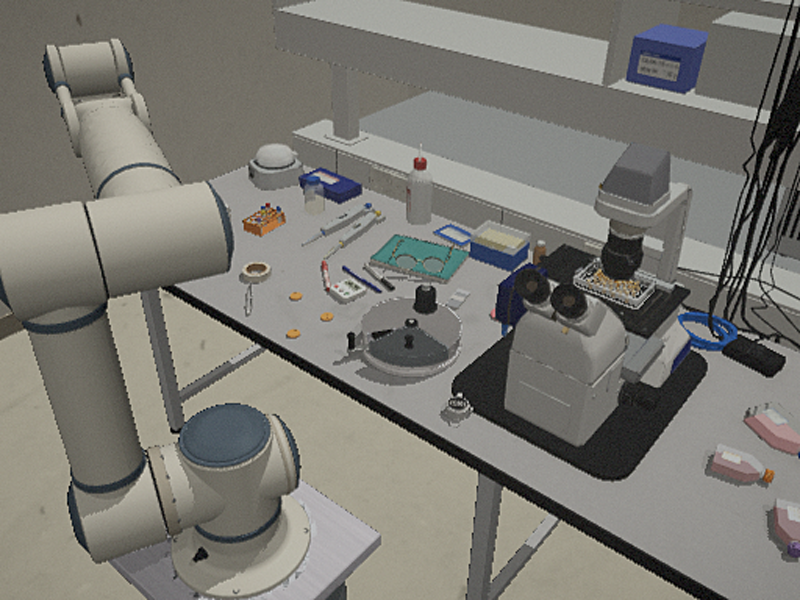

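The top view (800x600 scale) shows 3 amber dishes at (243,330), (304,339) and (296,389). The changer hub is at (417,317), the shutter knob at (442,355), the lever grip at (376,380) and the sensor head at (408,278). Next I'll refine these.

Run:
```python
from h import *
import pickle
s=pickle.load(open('top.pkl','rb'))
im=cv2.cvtColor(s['frame'],cv2.COLOR_RGB2BGR)
hsv=cv2.cvtColor(im,cv2.COLOR_BGR2HSV)
m=cv2.inRange(hsv,(12,120,100),(28,255,255))
n,l,st,c=cv2.connectedComponentsWithStats(m)
for i in range(1,n):
    if st[i,4]>15: print(c[i],st[i],ray(s,*c[i],.008))
cv2.imwrite('pics/c1.png',cv2.resize(im[155:265,215:315],(700,770))[:600])
# crop 7x
cr=cv2.resize(im[160:260,215:315],(600,600),interpolation=cv2.INTER_CUBIC);cv2.imwrite('pics/c1.png',cr)
```

```text
[120.9  66.6] [118  63   6   9  30] [0.95684028 0.54563028 0.008     ]
[ 51.8877551  143.99829932] [ 40 127  24  35 588] [0.72216633 0.73838797 0.008     ]
[ 37.32258065 150.22580645] [ 37 139   2  22  31] [0.70296416 0.78024199 0.008     ]
[155.09859155 210.90140845] [151 207   9   9  71] [0.53337089 0.42848016 0.008     ]
[193.56756757 216.39189189] [189 212  10  10  74] [0.52001193 0.31690908 0.008     ]
[188.8630137  248.56164384] [185 244   9  10  73] [0.42778949 0.32752885 0.008     ]
```

View pics/c1.png

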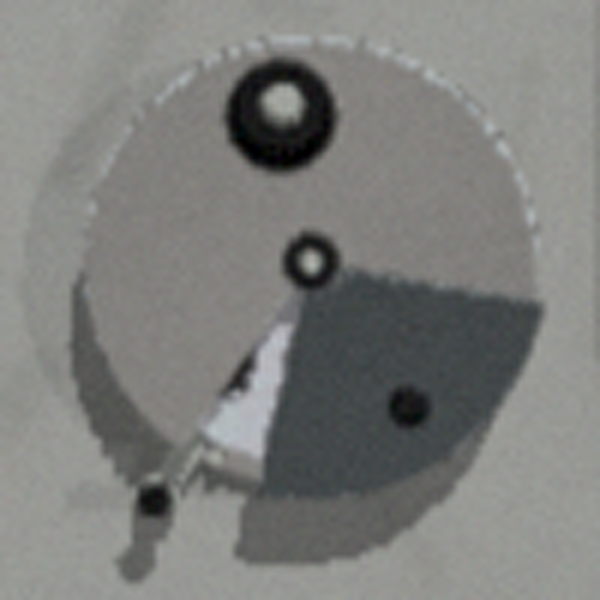

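The crop shows the hub at (311,261), the knob top at (409,406), the grip top at (153,498) and the head at (280,113). The hood spans x 85 to 540 with its top edge at y 37.

Run:
```python
from h import *
import pickle
s=pickle.load(open('top.pkl','rb'))
f=lambda x,y,z: ray(s,215+(x+.5)/6-.5,160+(y+.5)/6-.5,z)[:2]
hub=f(311,261,.062);L=f(88,230,.057);Rr=f(540,250,.057);T=f(312,37,.057)
grip=f(153,498,.062);knob=f(409,406,.084);head=f(280,113,.117)
print('hub',hub,L,Rr,T)
# circle via 3 pts
A=np.array([L,Rr,T]);M=np.c_[2*A,np.ones(3)];q=np.linalg.solve(M,(A**2).sum(1));print('circ',q[:2],np.sqrt(q[2]+q[:2]@q[:2]))
for c in(hub,q[:2]):
  for n,p in(('grip',grip),('knob',knob),('head',head)):
    d=p-c;print(n,p,np.linalg.norm(d),np.degrees(np.arctan2(d[1],d[0])))
```

```text
hub [0.56031517 0.10948883] [0.57261251 0.21219014] [0.56785642 0.0045061 ] [0.66407995 0.11096405]
circ [0.55970512 0.10858925] 0.10440184244458683
grip [0.45093585 0.179147  ] 0.12967689353463766 147.5089988892485
knob [0.49549649 0.06500689] 0.0786136398863326 -145.54006727014718
head [0.62209095 0.12552037] 0.06382207680128013 14.54800939375475
grip [0.45093585 0.179147  ] 0.12965010759493822 147.02884956768574
knob [0.49549649 0.06500689] 0.07760263781594011 -145.83284367864277
head [0.62209095 0.12552037] 0.0646425210613138 15.183978986830597
```

```bash
cat >> h.py <<'E'
C=np.array([.560,.109]); YAW=12.7
def pol(rad,deg): a=np.radians(deg); return C+rad*np.array([np.cos(a),np.sin(a)])
def P(xy,tip): return [float(xy[0]),float(xy[1]),tip+.182]
def O(w): return [180,0,(w+180)%360-180]
def over(xy,tip,w): r.reach(P(xy,tip),O(w))
def to(xy,tip,w=None,v=.15): r.servo_line(P(xy,tip),None if w is None else O(w),v)
def st(m=''):
    s=r.sense(); print(m,'t%.1f'%s['clock'],'tip',np.round(s['tcp_pos']-[0,0,.182],4),'F',np.round(s['contact_force'],1),'op %.4f gf %.1f'%(s['opening'],s['gripper_force'])); return s
E
python3 - <<'E'
from h import *
a0=214.3; k=np.array([.4957,.0645])
over(k,.15,a0-180); to(k,.065); r.grab(8); st('grab')
for a in np.linspace(a0,180+YAW+92,9)[1:]:
    to(pol(.08,a),.065,a-180,.1)
    st('%.0f'%a)
r.let_go(); st()
s=snap('wrist','w1'); 
e=pol(.08,180+YAW+92); to(e,.16); 
over(pol(.062,180+YAW)-[.07,.0],.20,YAW); s=snap('wrist','w2'); st()
import pickle; pickle.dump(s,open('w2.pkl','wb'))
E
```

```text
grab t4.0 tip [0.4957 0.0645 0.065 ] F [-0.3 -0.6 -0.3] op 0.0127 gf 8.0
223 t4.3 tip [0.5023 0.0547 0.065 ] F [ 4.6  4.2 -2.6] op 0.0128 gf 8.0
232 t4.6 tip [0.5113 0.0465 0.065 ] F [ 2.8  4.9 -1.6] op 0.0123 gf 8.0
241 t4.9 tip [0.5214 0.0398 0.065 ] F [ 3.9  5.1 -2.2] op 0.0123 gf 8.0
250 t5.2 tip [0.5324 0.0347 0.065 ] F [ 1.9  5.  -1.9] op 0.0126 gf 8.0
258 t5.5 tip [0.544  0.0313 0.065 ] F [ 2.8  5.2 -0.6] op 0.0127 gf 8.0
267 t5.8 tip [0.556  0.0298 0.065 ] F [1.2 4.5 0.1] op 0.0129 gf 8.0
276 t6.1 tip [0.568 0.03  0.065] F [-0.3  5.1  0.5] op 0.0125 gf 8.0
285 t6.4 tip [0.58  0.032 0.065] F [-0.3  5.2  0.5] op 0.0128 gf 8.0
 t7.6 tip [0.5803 0.0316 0.065 ] F [ 0.3 -0.   0. ] op 0.0875 gf 0.0
 t10.1 tip [0.4297 0.0953 0.1996] F [-0.5  0.3 -0.2] op 0.0877 gf 0.0
```

View pics/w2.png

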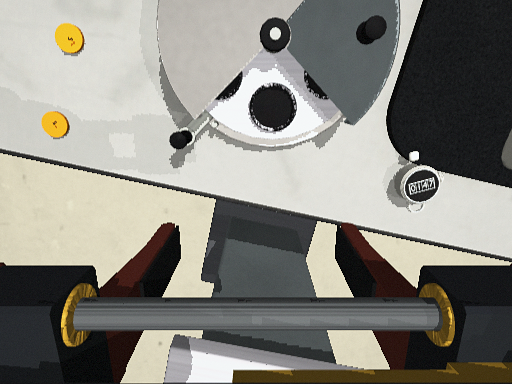

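The wrist view shows the shutter open. The pocket ring is centred at (272,107), the hub at (275,34), the open knob top at (373,20), the grip top near (178,140), and dishes at (69,38) and (55,124).

Run:
```python
from h import *
import pickle
s=pickle.load(open('w2.pkl','rb'))
print(-np.array(s['R']).T@np.array(s['t']),s['fx'])
b=ray(s,272,107,.039);print('bay',b, 'nominal',pol(.062,180+YAW))
for z in(.06,.07,.08): print('hub',z,ray(s,275,34,z))
print('diam',ray(s,248,107,.039)-ray(s,296,107,.039))
print(proj(s,[*pol(0,0),.06]),proj(s,[*pol(.062,180+YAW),.039]))
hsv=cv2.cvtColor(s['frame'],cv2.COLOR_RGB2HSV)
n,l,q,c=cv2.connectedComponentsWithStats(cv2.inRange(hsv,(12,120,100),(28,255,255)))
for i in range(1,n):
    if q[i,4]>100 and c[i][1]<220: print(c[i],q[i],ray(s,*c[i],.009))
cv2.imwrite('pics/c2.png',cv2.resize(s['frame'][0:160,150:360,::-1],None,fx=3.7,fy=3.7,interpolation=cv2.INTER_CUBIC))
```

```text
[0.50475143 0.11170025 0.36224066] 313.49518669900203
bay [0.50061887 0.09574924 0.039     ] nominal [0.49951686 0.09536954]
hub 0.06 [0.56157313 0.10869373 0.06      ]
hub 0.07 [0.55969312 0.1087932  0.07      ]
hub 0.08 [0.5578131  0.10889267 0.08      ]
diam [-0.01058964  0.04664113  0.        ]
(np.float64(274.2365624030449), np.float64(35.838130559234315)) (np.float64(272.1114776805828), np.float64(108.20218343414128))
[68.71661721 37.61127596] [ 55  23  29  30 674] [0.5209629  0.31395803 0.009     ]
[ 54.52189781 123.71532847] [ 41 111  28  27 548] [0.42970559 0.32433555 0.009     ]
```

View pics/c2.png

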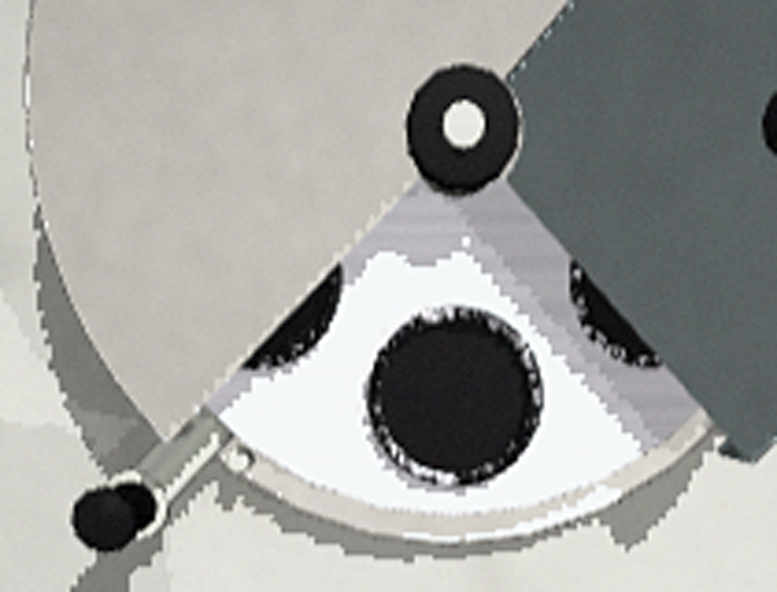

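```bash
cat >> h.py <<'E'
BAY=np.array([.5003,.0953]); a=np.radians(YAW); TX=np.array([np.cos(a),np.sin(a)])
def find(near,name=None):
    s=snap('wrist',name); hsv=cv2.cvtColor(s['frame'],cv2.COLOR_RGB2HSV)
    n,l,q,c=cv2.connectedComponentsWithStats(cv2.inRange(hsv,(12,120,100),(28,255,255)))
    L=[ray(s,*c[i],.009)[:2] for i in range(1,n) if q[i,4]>200]
    L=[x for x in L if np.linalg.norm(x-near)<.07]
    print('found',L)
    return min(L,key=lambda x:np.linalg.norm(x-near))
def pick(d):
    d=np.array(d); over(d-.08*TX,.12,YAW); d=find(d,'p%d'%(1000*d[1]))
    g=d-.004*TX
    over(g,.07,YAW); to(g,.006,v=.1); st('at'); r.grab(10); s=st('grab'); to(g,.12); s=st('lift')
    return s['opening']
def place():
    g=BAY-.005*TX
    over(g,.12,YAW); to(g,.07); to(g,.0408,v=.04); st('low'); r.let_go(); st('open'); to(g,.13)
    over(g-.075*TX,.17,YAW)
E
python3 - <<'E'
from h import *
o=pick([.5205,.3155])
if .032<o<.038:
    place(); snap('wrist','pl1')
E
```

```text
found [array([0.52117905, 0.31655027])]
at t12.2 tip [0.5174 0.3158 0.0067] F [-0.3  0.  -0.1] op 0.0879 gf 0.0
grab t13.1 tip [0.5173 0.3157 0.006 ] F [-0.1 -0.1 -0.6] op 0.0338 gf 10.0
lift t14.0 tip [0.5171 0.3156 0.1186] F [-0.5 -1.1 -0.4] op 0.0338 gf 10.0
low t16.3 tip [0.4955 0.0942 0.0409] F [-0.4 -0.4  0.3] op 0.0342 gf 10.0
open t17.2 tip [0.4954 0.0942 0.0408] F [ 0.3 -0.  -0.5] op 0.0880 gf 0.0
```

```bash
python3 -c "
import cv2,numpy as np
import glob;f=glob.glob('pics/p3*.png')[0]
a=cv2.imread(f);b=cv2.imread('pics/pl1.png')
cv2.imwrite('pics/m1.png',cv2.resize(np.hstack([a,b]),(800,300)))"
```

```text
(no output)
```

View pics/m1.png

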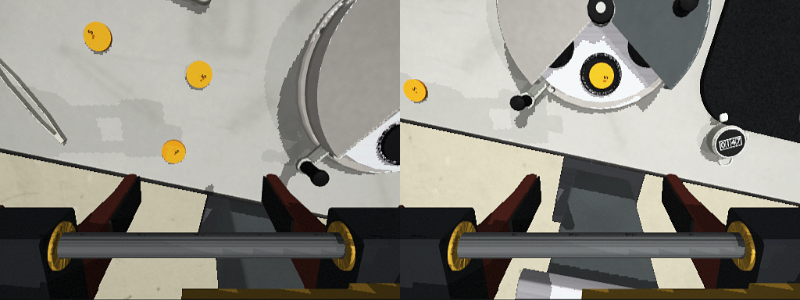

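The dish sits centred in the pocket, at (601,76) in the right half. Next is the lever stroke.

```bash
cat >> h.py <<'E'
def stroke(fast_end=97.,v=.06):
    r.grab(10); a0=163.
    over(pol(.13,a0),.12,a0); to(pol(.13,a0),.036,a0)
    base=np.array(r.sense()['contact_force']); a=a0
    while a>84:
        a-= 4 if a>fast_end+4 else .7
        to(pol(.13,a),.036,a,v if a>fast_end else .04)
        s=r.sense(); t=np.array([-np.sin(np.radians(a)),np.cos(np.radians(a))])
        f=(np.array(s['contact_force'])-base)[:2]@t
        if f>13: break
        if a%8<4 and a>fast_end: print('%.0f:%.1f'%(a,f),end=' ')
        elif a<=fast_end: print('%.1f:%.1f'%(a,f),end=' ')
    print('end',a,f); r.wait(.1)
    snap('top','top_stop'); snap('scene','sc_stop')
    to(pol(.13,a),.13,v=.2); st('up')
E
python3 - <<'E'
from h import *
stroke()
r.let_go()
over(BAY-.08*TX,.17,YAW); s=snap('wrist','l1'); st()
E
python3 -c "
import cv2,numpy as np
a=cv2.imread('pics/top_stop.png')[140:270,190:330];b=cv2.imread('pics/l1.png')
cv2.imwrite('pics/m2.png',np.hstack([cv2.resize(a,(400,370)),cv2.resize(b,(400,370))]))"
```

```text
155:0.6 147:2.6 139:3.3 131:3.1 123:3.4 115:3.6 107:3.7 99:4.1 98:4.5 98:4.3 96.9:5.1 96.2:4.3 95.5:4.2 94.8:3.3 94.1:3.5 93.4:5.1 92.7:4.4 92.0:5.0 91.3:5.5 90.6:4.1 89.9:4.2 89.2:4.5 88.5:6.6 87.8:11.1 end 87.09999999999995 16.69650301454234
up t32.5 tip [0.5668 0.2384 0.1291] F [-0.5 -0.2 -0.2] op 0.0010 gf 0.0
 t34.9 tip [0.4226 0.0781 0.1699] F [-0.5  0.4 -0. ] op 0.0876 gf 0.0
```

View pics/m2.png

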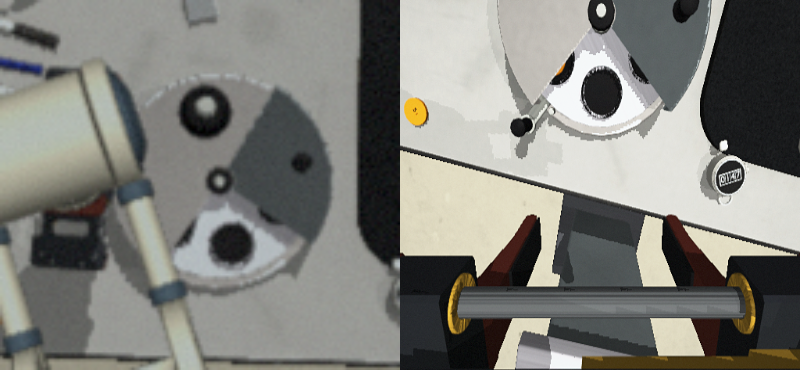

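The stroke worked. The next pocket is in the bay at (602,90), the dish edge shows under the hood at (558,68), and the lever is back at rest. Next dish.

```bash
python3 - <<'E'
from h import *
o=pick([.429,.326])
if .032<o<.036:
    place(); snap('wrist','pl2'); stroke(93.,.08); r.let_go()
    over(BAY-.08*TX,.17,YAW); snap('wrist','l2'); snap('top','t2'); st()
E
python3 -c "
import cv2,numpy as np
a=cv2.imread('pics/pl2.png');b=cv2.imread('pics/l2.png');c=cv2.imread('pics/t2.png')[130:270,90:330]
cv2.imwrite('pics/m3.png',np.vstack([np.hstack([cv2.resize(a,(400,300)),cv2.resize(b,(400,300))]),cv2.resize(c,(514,300))[:,:].copy() if 0 else cv2.copyMakeBorder(cv2.resize(c,(514,300)),0,0,0,286,0)]))"
```

```text
found [array([0.42874246, 0.32731409])]
at t37.2 tip [0.425  0.3266 0.0068] F [0.5 0.5 0.6] op 0.0881 gf 0.0
grab t38.0 tip [0.4248 0.3264 0.006 ] F [-0.3 -0.9 -0.1] op 0.0336 gf 10.0
lift t38.9 tip [0.4247 0.3263 0.1187] F [-0.2  0.5 -0.1] op 0.0338 gf 10.0
low t41.3 tip [0.4955 0.0942 0.0409] F [ 0.2 -0.  -0.4] op 0.0339 gf 10.0
open t42.2 tip [0.4954 0.0942 0.0408] F [0.2 0.1 0.2] op 0.0878 gf 0.0
155:0.7 147:3.2 139:2.4 131:3.8 123:3.4 115:3.9 107:4.7 99:4.1 92.9:3.9 92.2:3.4 91.5:5.1 90.8:4.6 90.1:4.8 89.4:4.5 88.7:5.8 88.0:9.8 end 87.29999999999997 15.480745814893364
up t55.7 tip [0.5663 0.2385 0.129 ] F [ 0.6 -0.2 -0.6] op 0.0006 gf 0.0
 t58.2 tip [0.4227 0.0781 0.1698] F [ 0.  -0.5  0.5] op 0.0879 gf 0.0
```

View pics/m3.png

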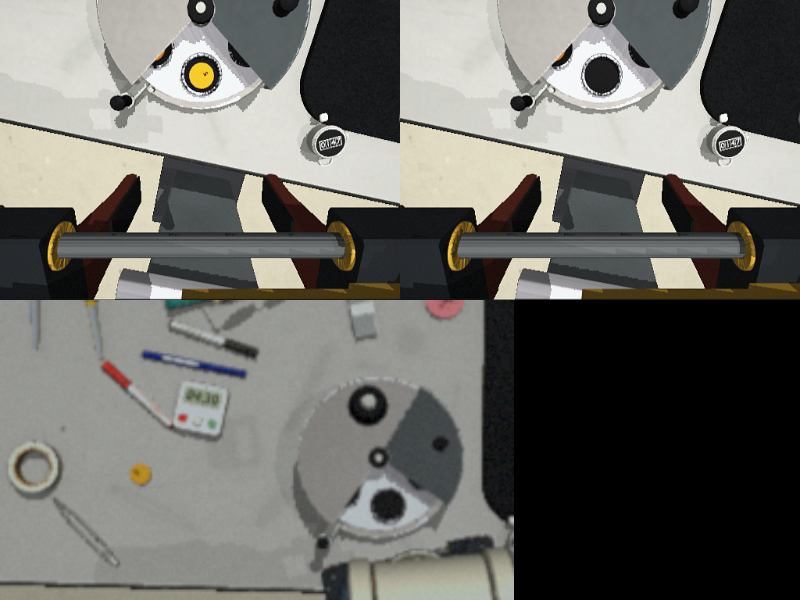

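The second dish is loaded and the bay is empty again. One dish remains, at crop (141,474), unmoved.

```bash
python3 - <<'E'
from h import *
o=pick([.5335,.428])
if .032<o<.036:
    place(); snap('wrist','pl3'); stroke(93.,.08); r.let_go()
    over(BAY-.08*TX,.17,YAW); snap('wrist','l3'); snap('top','t3'); st()
E
python3 -c "
import cv2,numpy as np
a=cv2.imread('pics/pl3.png');b=cv2.imread('pics/l3.png');c=cv2.imread('pics/t3.png')
cv2.imwrite('pics/m4.png',np.vstack([np.hstack([cv2.resize(a,(400,300)),cv2.resize(b,(400,300))]),cv2.resize(c,(800,600))[130:430]]))"
```

```text
found [array([0.53470403, 0.42842607])]
at t60.8 tip [0.5309 0.4277 0.0067] F [ 0.3  0.4 -0.6] op 0.0879 gf 0.0
grab t61.6 tip [0.5308 0.4276 0.006 ] F [0.4 0.4 0.5] op 0.0338 gf 10.0
lift t62.5 tip [0.5307 0.4274 0.1185] F [-0.4 -0.3  0.1] op 0.0338 gf 10.0
low t65.2 tip [0.4955 0.0942 0.041 ] F [ 1.1 -0.  -0.5] op 0.0337 gf 10.0
open t66.1 tip [0.4954 0.0942 0.0408] F [ 0.5  0.1 -0.2] op 0.0877 gf 0.0
155:-0.9 147:0.9 139:1.2 131:0.9 123:1.5 115:1.8 107:1.8 99:1.9 92.9:2.9 92.2:2.5 91.5:2.7 90.8:3.1 90.1:3.6 89.4:3.1 88.7:2.9 88.0:8.0 end 87.29999999999997 13.79700116247009
up t79.6 tip [0.5663 0.2385 0.1289] F [-0.6  0.5 -0.3] op 0.0002 gf 0.0
 t82.1 tip [0.4227 0.0781 0.1698] F [ 0.9  0.5 -0.4] op 0.0876 gf 0.0
```

View pics/m4.png

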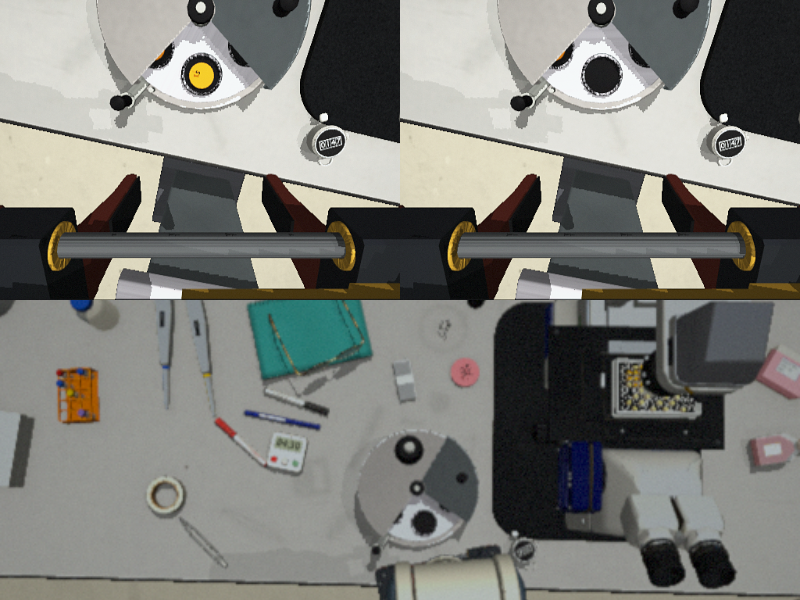

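All three dishes are loaded, the bench has no dish left, and the lever is at rest. Closing the shutter.

```bash
python3 - <<'E'
from h import *
a0=284.7
over(pol(.08,a0),.15,a0-180); to(pol(.08,a0),.065); r.grab(8); st('grab'); a=a0
while a>186:
    a-=9 if a>207 else .8
    to(pol(.08,a),.065,a-180,.1 if a>205 else .05)
    s=r.sense(); t=np.array([-np.sin(np.radians(a)),np.cos(np.radians(a))])
    f=np.array(s['contact_force'])[:2]@t; print('%.1f:%.1f'%(a,f),end=' ')
    if f>10: break
r.wait(.2); st('closed'); r.let_go(); to(pol(.08,a),.16); over(BAY-.10*TX,.22,YAW); snap('wrist','e'); snap('top','et'); st()
E
python3 -c "
import cv2,numpy as np
b=cv2.imread('pics/e.png');c=cv2.imread('pics/et.png')[150:270,190:330]
cv2.imwrite('pics/m5.png',np.hstack([cv2.resize(b,(400,300)),cv2.resize(c,(350,300))]))"
```

```text
grab t85.5 tip [0.5803 0.0316 0.065 ] F [ 0.3 -0.4 -0.2] op 0.0127 gf 8.0
275.7:-0.4 266.7:-1.1 257.7:-0.6 248.7:-0.5 239.7:0.0 230.7:-0.0 221.7:-0.2 212.7:-1.5 203.7:-0.2 202.9:0.1 202.1:0.2 201.3:-0.4 200.5:0.1 199.7:0.0 198.9:-0.2 198.1:-0.7 197.3:0.7 196.5:0.5 195.7:0.3 194.9:-0.0 194.1:0.3 193.3:0.6 192.5:-1.3 191.7:2.7 190.9:5.3 190.1:8.6 189.3:13.1 closed t93.0 tip [0.4819 0.0933 0.0651] F [  8.2 -12.   -3.9] op 0.0123 gf 8.0
 t95.6 tip [0.4032 0.0734 0.218 ] F [ 0.1 -0.5 -0.1] op 0.0879 gf 0.0
```

View pics/m5.png

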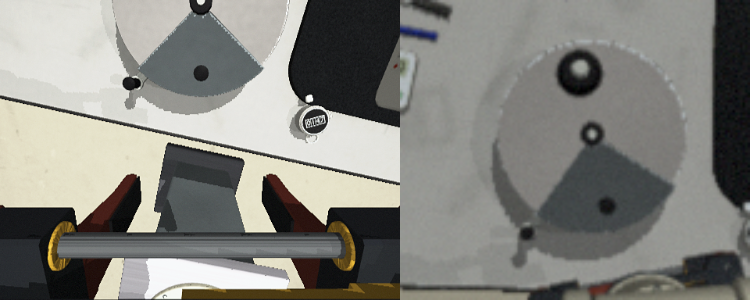

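The shutter is closed: the knob at (201,73) lies straight in front of the hub at (201,3), and the stop was felt at about 192°.

```bash
python3 -c "
from h import *
print(r.hand_in())"
```

```text
the job is handed in; nothing more can be done
None
```

I handed in the job at about 96 s: all three dishes on the bench went through the bay and were carried under the hood by full lever strokes, and the shutter is closed. The hand-in returned no verdict, so success is judged only from the camera views and force readings.

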